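# Crisscross tightening of a torque cell cover

### The arm

A 7-joint arm with a two-finger parallel gripper is mounted at the origin on the work surface. World frame = base frame: x ahead of the robot, y to its left, z up, the work surface at z = 0. Lengths are in m, angles in rad, forces in N, time in s.
With the tool pointing down it reaches from about 0.4 to 0.85 m from the base axis. Payload 10.4 kg.
Tool frame: the origin (TCP) lies midway between the tips of the shut fingers; the grasp point (between the pads) lies 19 mm behind it; z points along the fingers, x is the direction in which the jaws open and shut, and the axes are right-handed (so a half turn about z gives the same grasp; the last joint's range is limited). The gripper opens to 85 mm and grips with 20 to 120 N. Pads are 22 mm wide; open, the fingers measure 114 mm over their backs; the gripper's body (76 mm by 85 mm) begins 54 mm behind the grasp point. The pads swing forward as they close: fully open they stand 13 mm farther back than shut.
Start: joints at [1.324, 0.332, -0.065, 1.46, 0.022, 1.35, -0.088], TCP at [0.139, -0.609, 0.231] pointing down, gripper open.
Joint ranges: [-2.6, 2.6], [-0.5, 2.12], [-1.47, 1.34], [0.16, 2.42], [-1.27, 4.41], [0.06, 2.06], [-2.6, 2.6]. Speed limits (rad/s): [2.22, 2.22, 2.79, 2.79, 3.14, 3.14, 3.14].

### API

Orientations are given as a unit quaternion [x, y, z, w].
In Python, from workcell import manip, cams gives the robot as it stands.
- The arm moves only by the tool move_arm, never from a script. Its argument "moves" is a list of rows, each a list of 7 numbers: the turn, a rotation vector about the tool's x, y, z in degrees, then the shift along the tool's x, y, z in m, then the finger opening in m, from 0 to 0.0854. A call has 1 to 10 rows; each row is the pose to reach, as a shift and turn from the pose commanded when the call began, along the tool's axes at that moment; what a row does not reach only later rows make up. A row lasts 1/10 s, in which the tool goes at most 50 mm and 8.59 degrees, less where a joint would pass 70% of its speed; a pose out of reach is approached as far as the arm can. A call with a gripper value outside its range is refused whole. The fingers move at their own pace and stop on an object; "grip_force" is the grip in N (left out, the last holds). Time passes only in rows, so rows that repeat a pose let the fingers close. It gives the time, the measured TCP pose, the force and the opening at its end, in the units of the state.
- manip.get_obs(): the state, without advancing time (a new reading comes with each control period).
- cams.camera(name): name is "side" or "top"; returns the picture (384x512x3 uint8, red, green, blue); there is no depth.
- cams.camera_params(name): a dict with "fx", "fy", "cx", "cy" (pixels), "dist_coeffs" ([k1, k2, p1, p2, k3] as OpenCV has them; the pictures are not rectified), "xyz" and "rotation" of the camera in the world. Camera axes: x right, y up, looking along -z (the intrinsics and any distortion apply to the point x, -y, -z); pixel columns grow to the right and rows downward; lengths in m; the calibration is good to about 2 mm. A picture is of the moment at which its call begins. camera_params takes no time and is no camera call.
- manip.hand_in(): hands the job in, once; it reports no verdict.
The state is a dict: "clock": time; "joint_pos": joint angles; "joint_velocities": joint speeds; "tau": joint torques, N m; "position": TCP position; "ee_rot": TCP orientation; "ft_force": force on the tool from outside, world axes, zero at the start; "torque": the same for the moment, N m; "grip_width": opening from 0.0 (shut) to 1.0 (fully open).
Only numpy, scipy, OpenCV 4.12 (cv2) and the standard library are available. Lean on these libraries where they do the work, as an engineer would, in place of code of your own. Each camera call takes 0.05 s, during which the arm holds its last target. There are 200 camera calls.

### The job

Tighten down the round cover of the torque cell with its four black bar knobs, clockwise and in crisscross order: on a first pass give each knob about a sixth of a turn, always following a knob with the one opposite it before going to the other pair. Then go round a second time, again in crisscross order, turning each knob until you feel it come up firm at its stop, fully home, but do not wrench it on past that. Leave the things standing around the cell where they are.

Things in the scene. Friction and masses are not known exactly. Their poses are not given: they have to be found in the camera images.
- cover: fixed blue torque cell with a round aluminium cover, 236 mm wide at the foot, cover top 48 mm above the counter, low boss (52 mm wide, top at 56 mm) in the middle, short dark connector at +x. Origin: centre of the underside; z up. Knobs 70 mm from its axis: a at +x, b at +y, c at -x, d at -y (a opposite c, b opposite d). A knob is fully home when its origin is 58.5 mm above this origin.
- knob_a: black bar knob, opposite knob_c; bar 64 mm along its x, 16 mm thick along y, 11 to 51 mm above the origin (on the axis, under the 36 mm collar); grip at 38 mm. White dash on +x half. Tightens clockwise from above, sinking 1 mm per rad, friction 0.12 N m. From its start 1.7 to 2.3 rad (differs per knob) to a firm stop, unknown bar direction.
- knob_b: black bar knob, opposite knob_d; bar 64 mm along its x, 16 mm thick along y, 11 to 51 mm above the origin (on the axis, under the 36 mm collar); grip at 38 mm. White dash on +x half. Tightens clockwise from above, sinking 1 mm per rad, friction 0.12 N m. From its start 1.7 to 2.3 rad (differs per knob) to a firm stop, unknown bar direction.
- knob_c: black bar knob, opposite knob_a; bar 64 mm along its x, 16 mm thick along y, 11 to 51 mm above the origin (on the axis, under the 36 mm collar); grip at 38 mm. White dash on +x half. Tightens clockwise from above, sinking 1 mm per rad, friction 0.12 N m. From its start 1.7 to 2.3 rad (differs per knob) to a firm stop, unknown bar direction.
- knob_d: black bar knob, opposite knob_b; bar 64 mm along its x, 16 mm thick along y, 11 to 51 mm above the origin (on the axis, under the 36 mm collar); grip at 38 mm. White dash on +x half. Tightens clockwise from above, sinking 1 mm per rad, friction 0.12 N m. From its start 1.7 to 2.3 rad (differs per knob) to a firm stop, unknown bar direction.
- washer_a (a joint): clockwise elastic twist (rad) of the brass torque-sensing washer under knob_a, 42 mm wide: 0.25 rad per N m of tightening torque; about 0.03 while the knob runs freely. At its stop the knob turns on only springily (4 N m per rad) and springs back when let go. Over 0.28 rad (1.1 N m) is overtightened.
- washer_b (a joint): clockwise elastic twist (rad) of the brass torque-sensing washer under knob_b, 42 mm wide: 0.25 rad per N m of tightening torque; about 0.03 while the knob runs freely. At its stop the knob turns on only springily (4 N m per rad) and springs back when let go. Over 0.28 rad (1.1 N m) is overtightened.
- washer_c (a joint): clockwise elastic twist (rad) of the brass torque-sensing washer under knob_c, 42 mm wide: 0.25 rad per N m of tightening torque; about 0.03 while the knob runs freely. At its stop the knob turns on only springily (4 N m per rad) and springs back when let go. Over 0.28 rad (1.1 N m) is overtightened.
- washer_d (a joint): clockwise elastic twist (rad) of the brass torque-sensing washer under knob_d, 42 mm wide: 0.25 rad per N m of tightening torque; about 0.03 while the knob runs freely. At its stop the knob turns on only springily (4 N m per rad) and springs back when let go. Over 0.28 rad (1.1 N m) is overtightened.
- weight: bystander: silver cylindrical test weight, 60 mm diameter, 96 mm tall. Origin: centre of its underside, on the counter.
- bumper: bystander: ridged yellow polyurethane bumper, 72 mm diameter, 68 mm tall. Origin: centre of its underside, on the counter.
- canister: bystander: clear screw-top canister with steel drive pins, 74 mm diameter, 108 mm tall. Origin: centre of its underside, on the counter.
- armknob: bystander: loose black five-lobed clamp knob, 66 mm across, 48 mm tall (not one of the four cover knobs). Origin: centre of its underside, on the counter.
- wrenchhead: bystander: steel open-end wrench head lying flat, 95 mm long, 51 mm wide, 16 mm tall. Origin: near the middle of its underside, on the counter.
- pintray: bystander: grey pin tray, 75 x 60 mm, 22 mm tall. Origin: centre of its underside, on the counter.
There are look-alikes about, which are no part of the job. There is more than one size of the cover; the job needs the larger.

How it is judged:
On the way, in this order (a step that is already met when the one before it is completed fails the run):
1. first pass: one knob is given about a sixth of a turn (past 0.8 rad of its thread), the others not yet (((z of knob_a in the frame of cover below 0.06 m and z of each of knob_b, knob_c, knob_d in the frame of cover above 0.06012 m) or (z of each of knob_a, knob_c, knob_d in the frame of cover above 0.06012 m and z of knob_b in the frame of cover below 0.06 m) or (z of each of knob_a, knob_b, knob_d in the frame of cover above 0.06012 m and z of knob_c in the frame of cover below 0.06 m) or (z of each of knob_a, knob_b, knob_c in the frame of cover above 0.06012 m and z of knob_d in the frame of cover below 0.06 m))), for 0.2 s.
2. first pass: then the knob opposite, the other two not yet (((z of each of knob_a, knob_c in the frame of cover below 0.06 m and z of each of knob_b, knob_d in the frame of cover above 0.06012 m) or (z of each of knob_a, knob_c in the frame of cover above 0.06012 m and z of each of knob_b, knob_d in the frame of cover below 0.06 m))), for 0.2 s.
3. first pass: then a third knob, the last not yet (((z of each of knob_a, knob_b, knob_c in the frame of cover below 0.06 m and z of knob_d in the frame of cover above 0.06012 m) or (z of each of knob_a, knob_b, knob_d in the frame of cover below 0.06 m and z of knob_c in the frame of cover above 0.06012 m) or (z of each of knob_a, knob_c, knob_d in the frame of cover below 0.06 m and z of knob_b in the frame of cover above 0.06012 m) or (z of knob_a in the frame of cover above 0.06012 m and z of each of knob_b, knob_c, knob_d in the frame of cover below 0.06 m))), for 0.2 s.
4. first pass done: all four given about a sixth of a turn, none home yet (z of knob_a in the frame of cover between 0.05885 and 0.06 m and z of knob_b in the frame of cover between 0.05885 and 0.06 m and z of knob_c in the frame of cover between 0.05885 and 0.06 m and z of knob_d in the frame of cover between 0.05885 and 0.06 m), for 0.2 s.
5. second pass: one knob is home (within 0.15 rad of its stop), the others not yet (((z of knob_a in the frame of cover below 0.05865 m and z of each of knob_b, knob_c, knob_d in the frame of cover above 0.05885 m) or (z of each of knob_a, knob_c, knob_d in the frame of cover above 0.05885 m and z of knob_b in the frame of cover below 0.05865 m) or (z of each of knob_a, knob_b, knob_d in the frame of cover above 0.05885 m and z of knob_c in the frame of cover below 0.05865 m) or (z of each of knob_a, knob_b, knob_c in the frame of cover above 0.05885 m and z of knob_d in the frame of cover below 0.05865 m))), for 0.2 s.
6. second pass: then the knob opposite is home, the other two not yet (((z of each of knob_a, knob_c in the frame of cover below 0.05865 m and z of each of knob_b, knob_d in the frame of cover above 0.05885 m) or (z of each of knob_a, knob_c in the frame of cover above 0.05885 m and z of each of knob_b, knob_d in the frame of cover below 0.05865 m))), for 0.2 s.
7. second pass: then a third knob is home, the last not yet (((z of each of knob_a, knob_b, knob_c in the frame of cover below 0.05865 m and z of knob_d in the frame of cover above 0.05885 m) or (z of each of knob_a, knob_b, knob_d in the frame of cover below 0.05865 m and z of knob_c in the frame of cover above 0.05885 m) or (z of each of knob_a, knob_c, knob_d in the frame of cover below 0.05865 m and z of knob_b in the frame of cover above 0.05885 m) or (z of knob_a in the frame of cover above 0.05885 m and z of each of knob_b, knob_c, knob_d in the frame of cover below 0.05865 m))), for 0.2 s.
At the end, for the whole second after the job is handed in: All four knobs are home, within 0.15 mm (0.15 rad) of their stops, and let go (washers unwound to under 0.06 rad); the bystanders are at rest, none more than 30 mm from its start (z of each of knob_a, knob_b, knob_c, knob_d in the frame of cover below 0.05865 m and value of joint each of washer_a, washer_b, washer_c, washer_d below 0.06 rad and linear speed of each of weight, bumper, canister, armknob, wrenchhead, pintray below 0.02 m/s); the robot touches nothing.
It fails at once if a knob is overtightened: its washer twisted over 0.28 rad (1.1 N m) (value of joint any of washer_a, washer_b, washer_c, washer_d above 0.28 rad).
It fails at once if a bystander is moved more than 30 mm (distance of any of weight, bumper, canister, armknob, wrenchhead, pintray from where it was at the start of the episode above 0.03 m).
It also fails if it takes over 72 s, if anything falls off the work surface, if the arm or the gripper's body presses on something with over 40 N, if the wrist force passes 120 N, or if a joint passes its speed limit or range.

## Working session

There is one attempt and no reset: what is moved stays moved. The work goes in short steps, Python scripts to look and compute and a tool call to move; the robot and the scene stay as the last step left them, time stands still between calls to the robot, and variables do not carry over. Pictures are saved under pics/ and viewed, about 8 in all and at most 12, crops included, and the job is handed in when it is done.

Besides the shell and the picture viewer there is one more tool, called after "Emit:" in YAML: its name, and indented under it one key for each argument. move_arm: Moves the arm, as the interface text tells. Its arguments: {"type":"object","properties":{"moves":{"type":"array","items":{"type":"array","items":{"type":"number"}}},"grip_force":{"type":"number"}},"required":["moves"]}

```bash
ls; mkdir -p pics; python3 - <<'E'
from workcell import manip,cams
import cv2
for n in("top","side"):
    im=cams.camera(n); cv2.imwrite(f"pics/{n}0.png",im[...,::-1]); print(n,cams.camera_params(n))
print(manip.get_obs())
E
```

```text
pics
top {'fx': 445.81261000146145, 'fy': 445.81261000146145, 'cx': 257.97748568306184, 'cy': 191.48984992581302, 'dist_coeffs': array([-0.16749998,  0.        ,  0.        ,  0.        ,  0.        ]), 'xyz': array([0.31088773, 0.02006132, 1.12765265]), 'rotation': array([ 0.08443073, -0.08095585, -0.69340038,  0.71099474])}
side {'fx': 347.008367548237, 'fy': 347.008367548237, 'cx': 248.5352866670289, 'cy': 186.63067342250028, 'dist_coeffs': array([-0.07284997,  0.        ,  0.        ,  0.        ,  0.        ]), 'xyz': array([0.24909496, 0.70364822, 0.77894475]), 'rotation': array([-0.07835421,  0.36926551,  0.90862712, -0.17860674])}
{'clock': 0.1, 'joint_pos': array([ 1.32441152,  0.33276771, -0.06472237,  1.46085585,  0.0216116 ,
        1.34991028, -0.08848862]), 'joint_velocities': array([ 0.00019109, -0.00174559,  0.00029728, -0.00412719, -0.00112127,
        0.00030515, -0.00034992]), 'tau': array([ 1.78391903e-03, -6.26748061e+01,  4.94785840e-02, -3.92429066e+01,
        1.64614292e-02,  6.94587492e-03,  3.67124767e-05]), 'position': array([ 0.13863195, -0.60908413,  0.23062184]), 'ee_rot': array([ 7.81656594e-01, -6.23708731e-01, -5.05262798e-04, -3.63734053e-04]), 'ft_force': array([-0.65723128, -0.26461792, -0.71657241]), 'torque': array([ 0.01931461, -0.02852189, -0.00401055]), 'grip_width': 0.9961221282965099}
```

View pics/top0.png

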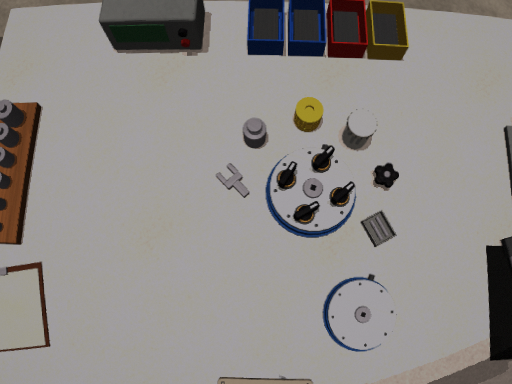

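View pics/side0.png

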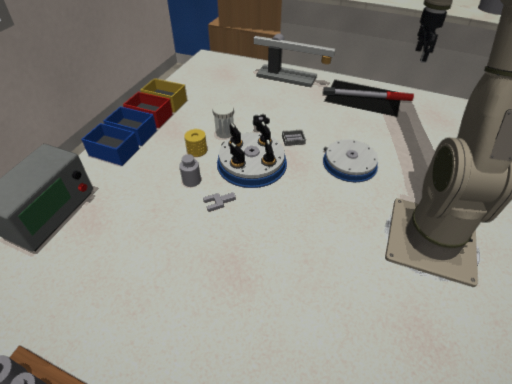

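```bash
cat > h.py <<'E'
import numpy as np,cv2
from workcell import manip,cams
from scipy.spatial.transform import Rotation as R
def ray(n,uv):
    p=cams.camera_params(n);K=np.array([[p['fx'],0,p['cx']],[0,p['fy'],p['cy']],[0,0,1]])
    q=cv2.undistortPoints(np.array(uv,float).reshape(-1,1,2),K,p['dist_coeffs'])[:,0]
    d=np.c_[q[:,0],-q[:,1],-np.ones(len(q))]
    return p['xyz'],R.from_quat(p['rotation']).apply(d)
def plane(n,uv,z):
    o,d=ray(n,uv); return o+d*((z-o[2])/d[:,2])[:,None]
def proj(n,P):
    p=cams.camera_params(n);K=np.array([[p['fx'],0,p['cx']],[0,p['fy'],p['cy']],[0,0,1]])
    c=R.from_quat(p['rotation']).inv().apply(np.atleast_2d(P)-p['xyz'])*[1,-1,-1]
    return cv2.projectPoints(c,np.zeros(3),np.zeros(3),K,p['dist_coeffs'])[0][:,0]
E
python3 - <<'E'
from h import *
t=cv2.imread('pics/top0.png');s=cv2.imread('pics/side0.png')
a=cv2.resize(t[135:245,240:410],None,fx=4.6,fy=4.6,interpolation=cv2.INTER_CUBIC)
cv2.imwrite('pics/tc.png',a);print(a.shape)
print(plane('top',[[313,187],[363,314],[254,138],[309,120],[357,140],[386,176],[233,180],[379,229]],0).round(3))
print('boss',plane('top',[[313,187.5]],.056).round(4),plane('side',[[252,152]],.056).round(4))
hsv=cv2.cvtColor(t,cv2.COLOR_BGR2HSV)
m=cv2.inRange(hsv,(100,120,40),(125,255,255));m[:, :250]=0;m[:140]=0;m[250:]=0
P=plane('top',np.argwhere(m)[:,::-1],0.02);
import numpy as np
A=np.c_[2*P[:,:2],np.ones(len(P))];x=np.linalg.lstsq(A,(P[:,:2]**2).sum(1),rcond=None)[0];print('blue fit',x[:2],np.sqrt(x[2]+x[:2]@x[:2]))
E
```

```text
(506, 782, 3)
[[ 0.596 -0.114  0.   ]
 [ 0.273 -0.241  0.   ]
 [ 0.727  0.043  0.   ]
 [ 0.784 -0.105  0.   ]
 [ 0.73  -0.235  0.   ]
 [ 0.631 -0.31   0.   ]
 [ 0.609  0.095  0.   ]
 [ 0.488 -0.286  0.   ]]
boss [[ 0.5803 -0.1077  0.056 ]] [[ 0.5759 -0.0953  0.056 ]]
blue fit [ 0.58027079 -0.10682001] 0.11146936395941069
```

View pics/tc.png

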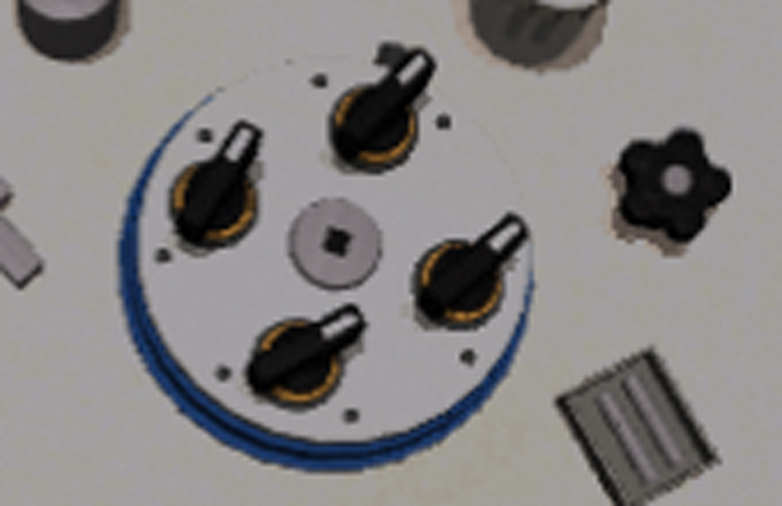

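```bash
python3 - <<'E'
from h import *
c=lambda L:np.array(L,float)/4.6+[239.6,134.6]
s=cv2.imread('pics/side0.png')
W=plane('top',c([[375,128],[215,200],[298,362],[460,283]]),.052)[:,:2]  # a b c d
B=plane('top',c([[335,243]]),.056)[0,:2]
print('washers',W.round(4).tolist(),'mean',W.mean(0),'boss',B)
C=(W.mean(0)+B)/2
v=W-W.mean(0);ang=np.degrees(np.arctan2(v[:,1],v[:,0]))-[0,90,180,-90];ang=(ang+180)%360-180;print('r',np.linalg.norm(v,axis=1),'yaw',ang)
y=np.radians(ang.mean());conn=plane('top',c([[392,52]]),.02)[0,:2]-C;print('conn',np.degrees(np.arctan2(*conn[::-1])))
K=C+.07*np.array([[np.cos(y+k),np.sin(y+k)] for k in (0,np.pi/2,np.pi,-np.pi/2)]);print('K',K.round(4).tolist())
D=plane('top',c([[411,68],[242,140],[342,321],[507,235]]),.1115)[:,:2]
T=plane('top',c([[345,145],[190,228],[258,378],[430,310]]),.105)[:,:2]
f=lambda v:np.degrees(np.arctan2(v[:,1],v[:,0])).round(1)
print('bar',f(D-K),np.linalg.norm(D-K,axis=1),f(D-T))
a=cv2.resize(s[100:195,205:305],None,fx=6,fy=6,interpolation=cv2.INTER_CUBIC)
for k in range(4):
    for h,col in((.052,(0,0,255)),(.1115,(0,255,0))):
        p=(proj('side',[[*K[k],h]])[0]-[205,100])*6+3;cv2.circle(a,tuple(int(i) for i in p),3,col,-1)
p=(proj('side',[[*C,.056]])[0]-[205,100])*6+3;cv2.circle(a,tuple(int(i) for i in p),3,(255,0,0),-1)
cv2.imwrite('pics/sc.png',a)
E
```

```text
washers [[0.6472, -0.1291], [0.6039, -0.0413], [0.5155, -0.0867], [0.5609, -0.1746]] mean [ 0.58186843 -0.10793988] boss [ 0.58045701 -0.10622121]
r [0.06869275 0.07014895 0.06973008 0.06990173] yaw [-17.94230517 -18.31787437 -17.73844958 -17.46929672]
conn -16.79231670518589
K [[0.6478, -0.1286], [0.6026, -0.0405], [0.5145, -0.0856], [0.5597, -0.1737]]
bar [-39.2 -32.4 -57.3 -48.5] [0.01844716 0.02084377 0.02084036 0.02009371] [-39.8 -29.5 -55.2 -45.4]
```

View pics/sc.png

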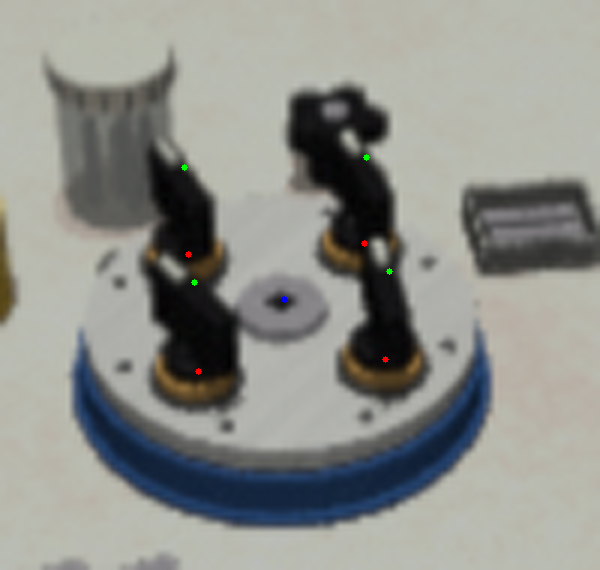

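```bash
cat >> h.py <<'E'
K=dict(a=(.6478,-.1286),b=(.6026,-.0405),c=(.5145,-.0856),d=(.5597,-.1737))
H=dict(a=50.5,b=59.,c=33.5,d=43.)
def to(k,z,head=None):
    o=manip.get_obs();r=R.from_quat(o['ee_rot']);x=r.as_matrix()[:,0];h=np.degrees(np.arctan2(x[1],x[0]))
    head=H[k] if head is None else head
    t=R.from_euler('z',head,degrees=True)*R.from_euler('x',180,degrees=True)
    print('t',round(o['clock'],2),'pos',o['position'].round(4),'head',h.round(2),'j7',o['joint_pos'][6].round(2),'w',o['grip_width'].round(3),'F',o['ft_force'].round(1),'M',o['torque'].round(3))
    print(k,'rotvec',np.degrees((r.inv()*t).as_rotvec()).round(2),'shift',r.inv().apply(np.array([*K[k],z])-o['position']).round(4))
E
python3 -c "
from h import *
to('a',.18)"
```

```text
Traceback (most recent call last):
  File "h.py", line 21, in to
    print('t',round(o['clock'],2),'pos',o['position'].round(4),'head',h.round(2),'j7',o['joint_pos'][6].round(2),'w',o['grip_width'].round(3),'F',o['ft_force'].round(1),'M',o['torque'].round(3))
                                                                                                                     ^^^^^^^^^^^^^^^^^^^^^
AttributeError: 'float' object has no attribute 'round'
```

```bash
sed -i "s/o\['grip_width'\].round(3)/round(o['grip_width'],3)/" h.py
python3 -c "
from h import *
to('a',.18)"
```

```text
t 0.1 pos [ 0.1386 -0.6091  0.2306] head -77.17 j7 -0.09 w 0.996 F [-0.7 -0.3 -0.7] M [ 0.019 -0.029 -0.004]
a rotvec [-8.0000e-02  4.0000e-02 -1.2767e+02] shift [-0.3554 -0.6031  0.051 ]
```

Emit:
move_arm:
  moves:
    - [0,0,-128,-0.355,-0.603,0.0,0.045]
    - [0,0,-128,-0.355,-0.603,0.0,0.045]
    - [0,0,-128,-0.355,-0.603,0.0,0.045]
    - [0,0,-128,-0.355,-0.603,0.0,0.045]
    - [0,0,-128,-0.355,-0.603,0.0,0.045]
    - [0,0,-128,-0.355,-0.603,0.0,0.045]
    - [0,0,-128,-0.355,-0.603,0.0,0.045]
    - [0,0,-128,-0.355,-0.603,0.0,0.045]
    - [0,0,-128,-0.355,-0.603,0.0,0.045]
    - [0,0,-128,-0.355,-0.603,0.0,0.045]
  grip_force: 60

```text
clock: 1.1
position: [0.5036, -0.2649, 0.2312]
ee_rot: [0.997, 0.079, -0.0, 0.0]
ft_force: [0.9, 0.1, -0.1]
grip_width: 0.529
```

```bash
python3 -c "
from h import *
to('a',.16)"
```

```text
t 1.1 pos [ 0.5036 -0.2649  0.2312] head 9.1 j7 0.46 w 0.529 F [ 0.9  0.1 -0.1] M [-0.018  0.028 -0.012]
a rotvec [ 1.00e-02  1.00e-02 -4.14e+01] shift [ 0.164  -0.1117  0.0712]
```

Emit:
move_arm:
  moves:
    - [0,0,-41.4,0.164,-0.112,0.04,0.045]
    - [0,0,-41.4,0.164,-0.112,0.07,0.045]
    - [0,0,-41.4,0.164,-0.112,0.07,0.045]
    - [0,0,-41.4,0.164,-0.112,0.07,0.045]
    - [0,0,-41.4,0.164,-0.112,0.07,0.045]
    - [0,0,-41.4,0.164,-0.112,0.07,0.045]
    - [0,0,-41.4,0.164,-0.112,0.07,0.045]
    - [0,0,-41.4,0.164,-0.112,0.07,0.045]

```text
clock: 1.9
position: [0.6472, -0.1327, 0.1619]
ee_rot: [0.907, 0.422, -0.0, 0.001]
ft_force: [-0.3, -0.0, 0.3]
grip_width: 0.527
```

```bash
python3 -c "
from h import *
to('a',.081)
a=np.vstack([cv2.resize(cams.camera('top')[90:250,215:425],None,fx=2.4,fy=2.4),cv2.resize(cams.camera('side')[70:200,165:375],None,fx=2.4,fy=2.4)])[:,:,::-1]
cv2.imwrite('pics/n1.png',cv2.resize(a,None,fx=.86,fy=.86))"
```

```text
t 1.9 pos [ 0.6472 -0.1327  0.1619] head 49.89 j7 0.78 w 0.527 F [-0.3 -0.   0.3] M [ 0.055  0.05  -0.018]
a rotvec [ 0.07  0.04 -0.61] shift [ 0.0036 -0.0022  0.0809]
```

View pics/n1.png

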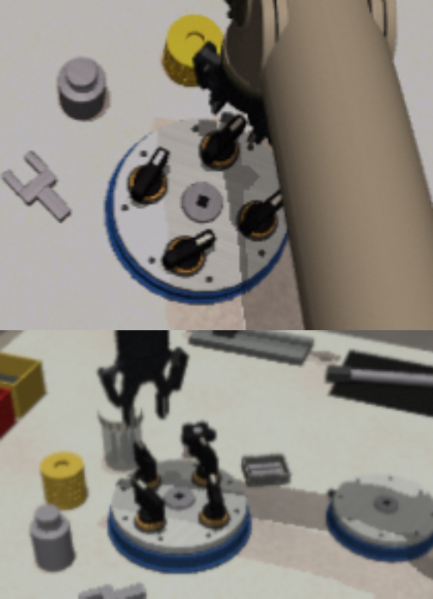

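Emit:
move_arm:
  moves:
    - [0,0,-0.6,0.0036,-0.002,0.03,0.045]
    - [0,0,-0.6,0.0036,-0.002,0.06,0.045]
    - [0,0,-0.6,0.0036,-0.002,0.08,0.045]
    - [0,0,-0.6,0.0036,-0.002,0.08,0.045]
    - [0,0,-0.6,0.0036,-0.002,0.08,0.0]
    - [0,0,-0.6,0.0036,-0.002,0.08,0.0]
    - [0,0,-0.6,0.0036,-0.002,0.08,0.0]
    - [0,0,-0.6,0.0036,-0.002,0.08,0.0]
  grip_force: 40

```text
clock: 2.8
position: [0.6493, -0.1277, 0.0833]
ee_rot: [0.904, 0.428, 0.001, 0.001]
ft_force: [-0.6, -3.5, 8.0]
grip_width: 0.178
```

```bash
python3 -c "
from h import *
to('a',.081)"
```

```text
t 2.8 pos [ 0.6493 -0.1277  0.0833] head 50.71 j7 0.76 w 0.178 F [-0.6 -3.5  8. ] M [-0.598  0.343 -0.063]
a rotvec [ 0.17 -0.03  0.21] shift [-0.0017 -0.0006  0.0023]
```

Emit:
move_arm:
  moves:
    - [0,0,8,0,0,0,0]
    - [0,0,16,0,0,0,0]
    - [0,0,24,0,0,0,0]
    - [0,0,32,0,0,0.0005,0]
    - [0,0,40,0,0,0.0005,0]
    - [0,0,48,0,0,0.0005,0]
    - [0,0,55,0,0,0.001,0]
    - [0,0,60,0,0,0.001,0]
    - [0,0,60,0,0,0.001,0]
    - [0,0,60,0,0,0.001,0]

```text
clock: 3.8
position: [0.6501, -0.1273, 0.0823]
ee_rot: [0.997, -0.079, 0.002, 0.0]
ft_force: [3.0, -2.5, 5.9]
grip_width: 0.183
```

```bash
python3 -c "
from h import *
to('a',.16,-9.5)"
```

```text
t 3.8 pos [ 0.6501 -0.1273  0.0823] head -9.09 j7 -0.21 w 0.183 F [ 3.  -2.5  5.9] M [-0.628 -0.916  0.111]
a rotvec [ 0.03 -0.27  0.41] shift [-0.0017  0.0017 -0.0778]
```

```bash
python3 -c "
from h import *
to('c',.165)"
```

```text
t 3.8 pos [ 0.6501 -0.1273  0.0823] head -9.09 j7 -0.21 w 0.183 F [ 3.  -2.5  5.9] M [-0.628 -0.916  0.111]
c rotvec [  0.13  -0.24 -42.59] shift [-0.1401 -0.0197 -0.0834]
```

Emit:
move_arm:
  moves:
    - [0,0,0,0,0,0,0.045]
    - [0,0,0,0,0,0,0.045]
    - [0,0,0,0,0,-0.03,0.045]
    - [0,0,0,0,0,-0.08,0.045]
    - [0,0,-8,-0.03,-0.004,-0.083,0.045]
    - [0,0,-16,-0.07,-0.01,-0.083,0.045]
    - [0,0,-24,-0.11,-0.015,-0.083,0.045]
    - [0,0,-32,-0.14,-0.02,-0.083,0.045]
    - [0,0,-40,-0.14,-0.02,-0.083,0.045]
    - [0,0,-42.5,-0.14,-0.02,-0.083,0.045]

```text
clock: 4.8
position: [0.5122, -0.0842, 0.1632]
ee_rot: [0.957, 0.29, -0.001, 0.0]
ft_force: [1.1, -0.0, -0.4]
grip_width: 0.526
```

Emit:
move_arm:
  moves:
    - [0,0,0,0,0,0,0.045]
    - [0,0,0,0,0,0,0.045]

```text
clock: 5.0
position: [0.5131, -0.0844, 0.1631]
ee_rot: [0.958, 0.286, -0.0, -0.0]
ft_force: [0.2, -0.5, -0.3]
grip_width: 0.524
```

```bash
python3 -c "
from h import *
to('c',.081)"
```

```text
t 5.0 pos [ 0.5131 -0.0844  0.1631] head 33.21 j7 0.55 w 0.524 F [ 0.2 -0.5 -0.3] M [-0.004  0.022 -0.034]
c rotvec [-0.04  0.02 -0.29] shift [0.0005 0.0018 0.0821]
```

Emit:
move_arm:
  moves:
    - [0,0,-0.3,0.0005,0.002,0.03,0.045]
    - [0,0,-0.3,0.0005,0.002,0.06,0.045]
    - [0,0,-0.3,0.0005,0.002,0.081,0.045]
    - [0,0,-0.3,0.0005,0.002,0.081,0.045]
    - [0,0,-0.3,0.0005,0.002,0.081,0.0]
    - [0,0,-0.3,0.0005,0.002,0.081,0.0]
    - [0,0,-0.3,0.0005,0.002,0.081,0.0]
    - [0,0,-0.3,0.0005,0.002,0.081,0.0]

```text
clock: 5.8
position: [0.5159, -0.0858, 0.0836]
ee_rot: [0.957, 0.289, 0.001, 0.001]
ft_force: [-0.5, 1.8, 5.7]
grip_width: 0.177
```

```bash
python3 -c "
from h import *
to('c',.081)"
```

```text
t 5.8 pos [ 0.5159 -0.0858  0.0836] head 33.57 j7 0.5 w 0.177 F [-0.5  1.8  5.7] M [ 0.252  0.089 -0.041]
c rotvec [ 0.1  -0.1   0.07] shift [-0.0011 -0.0009  0.0026]
```

Emit:
move_arm:
  moves:
    - [0,0,8,0,0,0,0]
    - [0,0,16,0,0,0,0]
    - [0,0,24,0,0,0,0]
    - [0,0,32,0,0,0.0005,0]
    - [0,0,40,0,0,0.0005,0]
    - [0,0,48,0,0,0.0005,0]
    - [0,0,55,0,0,0.001,0]
    - [0,0,60,0,0,0.001,0]
    - [0,0,60,0,0,0.001,0]
    - [0,0,60,0,0,0.001,0]

```text
clock: 6.8
position: [0.5166, -0.0858, 0.0826]
ee_rot: [0.974, -0.227, 0.002, -0.0]
ft_force: [4.7, 1.2, 6.6]
grip_width: 0.177
```

```bash
python3 -c "
from h import *
to('b',.165)"
```

```text
t 6.8 pos [ 0.5166 -0.0858  0.0826] head -26.25 j7 -0.5 w 0.177 F [4.7 1.2 6.6] M [ 0.229 -1.102  0.074]
b rotvec [  0.1   -0.22 -85.25] shift [ 0.0574 -0.0788 -0.0821]
```

Emit:
move_arm:
  moves:
    - [0,0,0,0,0,0,0.045]
    - [0,0,0,0,0,0,0.045]
    - [0,0,0,0,0,-0.03,0.045]
    - [0,0,-2,0,0,-0.08,0.045]
    - [0,0,-10,0.02,-0.03,-0.083,0.045]
    - [0,0,-18,0.04,-0.055,-0.083,0.045]
    - [0,0,-26,0.059,-0.079,-0.083,0.045]
    - [0,0,-34,0.059,-0.079,-0.083,0.045]
    - [0,0,-42,0.059,-0.079,-0.083,0.045]
    - [0,0,-50,0.059,-0.079,-0.083,0.045]

```text
clock: 7.8
position: [0.6022, -0.0416, 0.1633]
ee_rot: [0.978, 0.208, -0.001, -0.0]
ft_force: [0.0, -0.6, 0.7]
grip_width: 0.53
```

Emit:
move_arm:
  moves:
    - [0,0,-8,0,0,0,0.045]
    - [0,0,-16,0,0,0,0.045]
    - [0,0,-24,0,0,0,0.045]
    - [0,0,-32,0,0,0,0.045]
    - [0,0,-35.3,0,0,0,0.045]
    - [0,0,-35.3,0,0,0,0.045]
    - [0,0,-35.3,0,0,0,0.045]

```text
clock: 8.5
position: [0.6024, -0.0417, 0.1638]
ee_rot: [0.871, 0.491, -0.001, -0.0]
ft_force: [-0.9, -0.0, -0.2]
grip_width: 0.529
```

```bash
sed -i 's/^H=/K={k:(x+.0018,y) for k,(x,y) in K.items()}\nH=/' h.py; python3 -c "
from h import *
to('b',.081)"
```

```text
t 8.5 pos [ 0.6024 -0.0417  0.1638] head 58.77 j7 0.82 w 0.529 F [-0.9 -0.  -0.2] M [ 0.078  0.001 -0.017]
b rotvec [-0.06  0.04 -0.23] shift [0.0021 0.0011 0.0828]
```

Emit:
move_arm:
  moves:
    - [0,0,-0.2,0.002,0.001,0.03,0.045]
    - [0,0,-0.2,0.002,0.001,0.06,0.045]
    - [0,0,-0.2,0.002,0.001,0.081,0.045]
    - [0,0,-0.2,0.002,0.001,0.081,0.045]
    - [0,0,-0.2,0.002,0.001,0.081,0.0]
    - [0,0,-0.2,0.002,0.001,0.081,0.0]
    - [0,0,-0.2,0.002,0.001,0.081,0.0]
    - [0,0,-0.2,0.002,0.001,0.081,0.0]

```text
clock: 9.3
position: [0.6053, -0.0408, 0.0849]
ee_rot: [0.87, 0.493, 0.0, 0.001]
ft_force: [-2.9, -2.0, 6.9]
grip_width: 0.175
```

```bash
python3 -c "
from h import *
to('b',.081)"
```

```text
t 9.3 pos [ 0.6053 -0.0408  0.0849] head 59.02 j7 0.78 w 0.175 F [-2.9 -2.   6.9] M [-0.39   0.87   0.063]
b rotvec [0.11 0.01 0.02] shift [-0.0002 -0.001   0.0039]
```

Emit:
move_arm:
  moves:
    - [0,0,8,0,0,0,0]
    - [0,0,16,0,0,0,0]
    - [0,0,24,0,0,0,0]
    - [0,0,32,0,0,0.0005,0]
    - [0,0,40,0,0,0.0005,0]
    - [0,0,48,0,0,0.0005,0]
    - [0,0,55,0,0,0.001,0]
    - [0,0,60,0,0,0.001,0]
    - [0,0,60,0,0,0.001,0]
    - [0,0,60,0,0,0.001,0]

```text
clock: 10.3
position: [0.6048, -0.0415, 0.0839]
ee_rot: [1.0, -0.009, 0.0, 0.001]
ft_force: [-6.3, -4.6, 8.0]
grip_width: 0.178
```

```bash
python3 -c "
from h import *
to('d',.165)"
```

```text
t 10.3 pos [ 0.6048 -0.0415  0.0839] head -1.0 j7 -0.2 w 0.178 F [-6.3 -4.6  8. ] M [-0.885  1.328  0.067]
d rotvec [ 1.3e-01  2.0e-02 -4.4e+01] shift [-0.041   0.1331 -0.0809]
```

Emit:
move_arm:
  moves:
    - [0,0,0,0,0,0,0.045]
    - [0,0,0,0,0,0,0.045]
    - [0,0,0,0,0,-0.03,0.045]
    - [0,0,-2,0,0,-0.078,0.045]
    - [0,0,-10,-0.01,0.04,-0.081,0.045]
    - [0,0,-18,-0.025,0.085,-0.081,0.045]
    - [0,0,-26,-0.041,0.132,-0.081,0.045]
    - [0,0,-34,-0.041,0.132,-0.081,0.045]
    - [0,0,-42,-0.041,0.132,-0.081,0.045]
    - [0,0,-44,-0.041,0.132,-0.081,0.045]

```text
clock: 11.3
position: [0.5618, -0.1718, 0.1636]
ee_rot: [0.929, 0.369, 0.0, 0.0]
ft_force: [-0.0, 0.1, -0.2]
grip_width: 0.529
```

Emit:
move_arm:
  moves:
    - [0,0,0,0,0,0,0.045]
    - [0,0,0,0,0,0,0.045]

```text
clock: 11.5
position: [0.5618, -0.1713, 0.1635]
ee_rot: [0.93, 0.366, 0.0, 0.0]
ft_force: [0.3, 0.1, 0.5]
grip_width: 0.527
```

```bash
python3 -c "
from h import *
to('d',.081)"
```

```text
t 11.5 pos [ 0.5618 -0.1713  0.1635] head 43.0 j7 0.82 w 0.527 F [0.3 0.1 0.5] M [ 0.004 -0.027  0.031]
d rotvec [ 0.02 -0.02 -0.  ] shift [-0.0019  0.0015  0.0825]
```

Emit:
move_arm:
  moves:
    - [0,0,0,-0.002,0.001,0.03,0.045]
    - [0,0,0,-0.002,0.001,0.06,0.045]
    - [0,0,0,-0.002,0.001,0.081,0.045]
    - [0,0,0,-0.002,0.001,0.081,0.045]
    - [0,0,0,-0.002,0.001,0.081,0.0]
    - [0,0,0,-0.002,0.001,0.081,0.0]
    - [0,0,0,-0.002,0.001,0.081,0.0]
    - [0,0,0,-0.002,0.001,0.081,0.0]

```text
clock: 12.3
position: [0.5618, -0.1738, 0.0838]
ee_rot: [0.93, 0.367, 0.001, 0.001]
ft_force: [-0.4, -0.3, 6.5]
grip_width: 0.179
```

```bash
python3 -c "
from h import *
to('d',.081)"
```

```text
t 12.3 pos [ 0.5618 -0.1738  0.0838] head 43.06 j7 0.79 w 0.179 F [-0.4 -0.3  6.5] M [ 0.098  0.223 -0.013]
d rotvec [ 0.13 -0.06  0.06] shift [-0.0001 -0.0003  0.0028]
```

Emit:
move_arm:
  moves:
    - [0,0,8,0,0,0,0]
    - [0,0,16,0,0,0,0]
    - [0,0,24,0,0,0,0]
    - [0,0,32,0,0,0.0005,0]
    - [0,0,40,0,0,0.0005,0]
    - [0,0,48,0,0,0.0005,0]
    - [0,0,55,0,0,0.001,0]
    - [0,0,60,0,0,0.001,0]
    - [0,0,60,0,0,0.001,0]
    - [0,0,60,0,0,0.001,0]

```text
clock: 13.3
position: [0.5624, -0.1737, 0.0828]
ee_rot: [0.989, -0.146, 0.002, 0.0]
ft_force: [1.9, 1.1, 7.0]
grip_width: 0.177
```

```bash
python3 -c "
from h import *
to('d',.165)"
```

```text
t 13.3 pos [ 0.5624 -0.1737  0.0828] head -16.76 j7 -0.19 w 0.177 F [1.9 1.1 7. ] M [ 0.073 -0.555  0.036]
d rotvec [  0.1   -0.19 -59.76] shift [-0.0005  0.0002 -0.0822]
```

Emit:
move_arm:
  moves:
    - [0,0,0,0,0,0,0.045]
    - [0,0,0,0,0,0,0.045]
    - [0,0,0,0,0,-0.03,0.045]
    - [0,0,0,0,0,-0.08,0.045]
    - [0,0,0,0,0,-0.13,0.045]
    - [0,0,0,0,0,-0.18,0.045]
    - [0,0,0,0,0,-0.18,0.045]

```text
clock: 14.0
position: [0.5633, -0.1741, 0.2688]
ee_rot: [0.989, -0.147, 0.005, 0.001]
ft_force: [1.1, 1.3, 0.1]
grip_width: 0.526
```

```bash
python3 -c "
from h import *
to('a',.165,-9.1)
a=cv2.resize(cams.camera('top')[125:255,230:410],None,fx=3,fy=3);b=cv2.resize(cams.camera('side')[100:195,180:360],None,fx=3,fy=3)
cv2.imwrite('pics/n2.png',np.vstack([a,b])[:598,:,::-1])"
```

```text
t 14.0 pos [ 0.5633 -0.1741  0.2688] head -16.88 j7 -0.15 w 0.526 F [1.1 1.3 0.1] M [ 0.011 -0.017 -0.025]
a rotvec [ 0.05 -0.6  -7.78] shift [ 0.0683 -0.0686  0.1045]
```

View pics/n2.png

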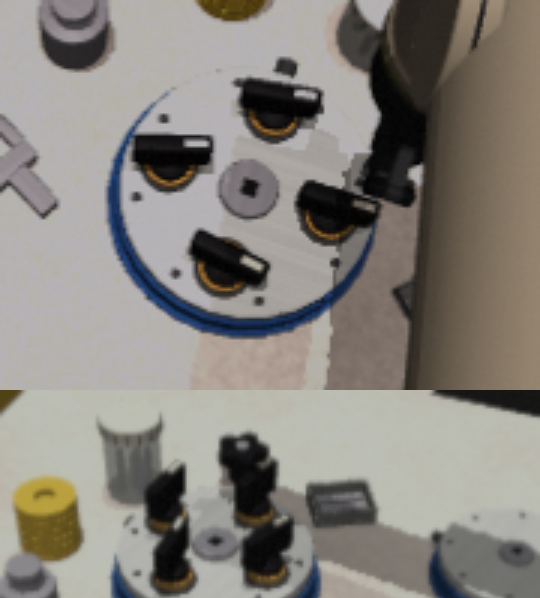

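Emit:
move_arm:
  moves:
    - [0,0,-7.8,0.034,-0.034,0.04,0.045]
    - [0,0,-7.8,0.067,-0.068,0.08,0.045]
    - [0,0,-7.8,0.067,-0.068,0.1,0.045]
    - [0,0,-7.8,0.067,-0.068,0.1,0.045]
    - [0,0,-7.8,0.067,-0.068,0.1,0.045]

```text
clock: 14.6
position: [0.6435, -0.128, 0.1592]
ee_rot: [0.997, -0.079, -0.002, -0.0]
ft_force: [0.2, -1.3, 0.4]
grip_width: 0.522
```

```bash
python3 -c "
from h import *
to('a',.080,-9.1)"
```

```text
t 14.6 pos [ 0.6435 -0.128   0.1592] head -9.08 j7 -0.16 w 0.522 F [ 0.2 -1.3  0.4] M [-0.038  0.006 -0.054]
a rotvec [-0.01  0.24  0.02] shift [ 0.0064 -0.0003  0.0792]
```

Emit:
move_arm:
  moves:
    - [0,0,0,0.006,0,0.03,0.045]
    - [0,0,0,0.006,0,0.06,0.045]
    - [0,0,0,0.006,0,0.078,0.045]
    - [0,0,0,0.006,0,0.078,0.045]
    - [0,0,0,0.006,0,0.078,0.0]
    - [0,0,0,0.006,0,0.078,0.0]
    - [0,0,0,0.006,0,0.078,0.0]
    - [0,0,0,0.006,0,0.078,0.0]

```text
clock: 15.4
position: [0.6506, -0.1295, 0.0858]
ee_rot: [0.997, -0.08, 0.0, 0.0]
ft_force: [-7.4, -0.4, 9.5]
grip_width: 0.179
```

```bash
python3 -c "
from h import *
to('a',.081,-9.1)"
```

```text
t 15.4 pos [ 0.6506 -0.1295  0.0858] head -9.15 j7 -0.18 w 0.179 F [-7.4 -0.4  9.5] M [0.136 1.625 0.034]
a rotvec [ 0.05 -0.05 -0.05] shift [-0.0012 -0.0008  0.0048]
```

Emit:
move_arm:
  moves:
    - [0,0,8,0,0,0,0]
    - [0,0,16,0,0,0,0]
    - [0,0,24,0,0,0,0]
    - [0,0,32,0,0,0.0005,0]
    - [0,0,37,0,0,0.0005,0]
    - [0,0,40,0,0,0.0005,0]
    - [0,0,42,0,0,0.0005,0]
    - [0,0,42,0,0,0.0005,0]

```text
clock: 16.2
position: [0.65, -0.1294, 0.0851]
ee_rot: [0.902, -0.432, -0.0, 0.001]
ft_force: [-8.9, -0.0, 7.8]
grip_width: 0.171
```

```bash
python3 -c "
from h import *
to('a',.081,-9.1)"
```

```text
t 16.2 pos [ 0.65   -0.1294  0.0851] head -51.21 j7 -0.87 w 0.171 F [-8.9 -0.   7.8] M [0.01  2.181 0.102]
a rotvec [ 7.000e-02  1.000e-02 -4.211e+01] shift [-0.0009 -0.0002  0.0041]
```

Emit:
move_arm:
  moves:
    - [0,0,4,0,0,0,0]
    - [0,0,7,0,0,0,0]
    - [0,0,7,0,0,0,0]

```text
clock: 16.5
position: [0.6499, -0.1294, 0.085]
ee_rot: [0.874, -0.487, -0.0, 0.001]
ft_force: [-9.4, 0.8, 8.4]
grip_width: 0.178
```

```bash
python3 -c "
from h import *
to('a',.081,-9.1)"
```

```text
t 16.5 pos [ 0.6499 -0.1294  0.085 ] head -58.25 j7 -0.98 w 0.178 F [-9.4  0.8  8.4] M [-0.027  2.261  0.054]
a rotvec [ 7.000e-02  2.000e-02 -4.915e+01] shift [-0.0009 -0.0002  0.004 ]
```

Emit:
move_arm:
  moves:
    - [0,0,4,0,0,0,0]
    - [0,0,7,0,0,0,0]
    - [0,0,7,0,0,0,0]

```text
clock: 16.8
position: [0.6498, -0.1293, 0.0849]
ee_rot: [0.842, -0.539, -0.0, 0.001]
ft_force: [-10.1, 0.1, 8.2]
grip_width: 0.178
```

```bash
python3 -c "
from h import *
to('a',.081,-9.1)"
```

```text
t 16.8 pos [ 0.6498 -0.1293  0.0849] head -65.25 j7 -1.09 w 0.178 F [-10.1   0.1   8.2] M [0.028 2.298 0.073]
a rotvec [ 7.000e-02  3.000e-02 -5.615e+01] shift [-0.0008 -0.0001  0.0039]
```

Emit:
move_arm:
  moves:
    - [0,0,4,0,0,0,0]
    - [0,0,7,0,0,0,0]
    - [0,0,7,0,0,0,0]

```text
clock: 17.1
position: [0.6498, -0.1293, 0.0848]
ee_rot: [0.808, -0.589, -0.0, 0.001]
ft_force: [-9.7, 0.4, 7.7]
grip_width: 0.178
```

```bash
python3 -c "
from h import *
to('a',.081,-9.1)"
```

```text
t 17.1 pos [ 0.6498 -0.1293  0.0848] head -72.24 j7 -1.21 w 0.178 F [-9.7  0.4  7.7] M [0.01  2.329 0.091]
a rotvec [ 8.000e-02  3.000e-02 -6.314e+01] shift [-0.0007 -0.0001  0.0038]
```

Emit:
move_arm:
  moves:
    - [0,0,4,0,0,0,0]
    - [0,0,7,0,0,0,0]
    - [0,0,7,0,0,0,0]

```text
clock: 17.4
position: [0.6497, -0.1292, 0.0847]
ee_rot: [0.77, -0.638, -0.0, 0.001]
ft_force: [-9.4, 0.8, 7.4]
grip_width: 0.175
```

```bash
python3 -c "
from h import *
to('a',.081,-9.1)"
```

```text
t 17.4 pos [ 0.6497 -0.1292  0.0847] head -79.24 j7 -1.32 w 0.175 F [-9.4  0.8  7.4] M [0.023 2.308 0.082]
a rotvec [ 8.000e-02  5.000e-02 -7.014e+01] shift [-0.0006 -0.      0.0037]
```

Emit:
move_arm:
  moves:
    - [0,0,4,0,0,0,0]
    - [0,0,6,0,0,0,0]
    - [0,0,6,0,0,0,0]

```text
clock: 17.7
position: [0.6496, -0.1291, 0.0846]
ee_rot: [0.736, -0.677, -0.001, 0.001]
ft_force: [-9.7, 1.5, 7.2]
grip_width: 0.178
```

```bash
python3 -c "
from h import *
to('a',.081,-9.1)"
```

```text
t 17.7 pos [ 0.6496 -0.1291  0.0846] head -85.2 j7 -1.42 w 0.178 F [-9.7  1.5  7.2] M [0.111 2.338 0.083]
a rotvec [ 9.00e-02  6.00e-02 -7.61e+01] shift [-0.0005 -0.      0.0036]
```

Emit:
move_arm:
  moves:
    - [0,0,3,0,0,0,0]
    - [0,0,5,0,0,0,0]
    - [0,0,5,0,0,0,0]

```text
clock: 18.0
position: [0.6496, -0.1291, 0.0846]
ee_rot: [-0.706, 0.708, 0.001, -0.001]
ft_force: [-10.2, 1.4, 7.7]
grip_width: 0.182
```

```bash
python3 -c "
from h import *
to('a',.081,-9.1);o=manip.get_obs();print(o['tau'][6],o['tau'][4])"
```

```text
t 18.0 pos [ 0.6496 -0.1291  0.0846] head -90.16 j7 -1.5 w 0.182 F [-10.2   1.4   7.7] M [0.119 2.383 0.351]
a rotvec [ 1.000e-01  6.000e-02 -8.106e+01] shift [-0.0005 -0.      0.0036]
-0.9692830592393875 -0.25802744552493095
```

Emit:
move_arm:
  moves:
    - [0,0,0,0,0,0,0.045]
    - [0,0,0,0,0,0,0.045]
    - [0,0,0,0,0,-0.03,0.045]
    - [0,0,0,0,0,-0.075,0.045]
    - [0,0,-8,-0.015,0.04,-0.08,0.045]
    - [0,0,-16,-0.03,0.085,-0.08,0.045]
    - [0,0,-24,-0.043,0.132,-0.08,0.045]
    - [0,0,-32,-0.043,0.132,-0.08,0.045]
    - [0,0,-40,-0.043,0.132,-0.08,0.045]
    - [0,0,-48,-0.043,0.132,-0.08,0.045]

```text
clock: 19.0
position: [0.5191, -0.0858, 0.1639]
ee_rot: [0.934, -0.357, 0.001, -0.0]
ft_force: [-0.5, -0.2, 0.0]
grip_width: 0.527
```

Emit:
move_arm:
  moves:
    - [0,0,-8,0,0,0,0.045]
    - [0,0,-16,0,0,0,0.045]
    - [0,0,-16,0,0,0,0.045]
    - [0,0,-16,0,0,0,0.045]
    - [0,0,-16,0,0,0,0.045]

```text
clock: 19.5
position: [0.519, -0.0858, 0.1631]
ee_rot: [0.974, -0.228, 0.0, 0.0]
ft_force: [0.2, -0.9, -0.0]
grip_width: 0.528
```

```bash
python3 -c "
from h import *
to('c',.081,-26.2)"
```

```text
t 19.5 pos [ 0.519  -0.0858  0.1631] head -26.32 j7 -0.43 w 0.528 F [ 0.2 -0.9 -0. ] M [-0.043 -0.008  0.013]
c rotvec [-0.01 -0.03 -0.12] shift [-0.0025  0.001   0.0821]
```

Grip c and turn 36°.

Emit:
move_arm:
  moves:
    - [0,0,0,-0.0025,0.001,0.03,0.045]
    - [0,0,0,-0.0025,0.001,0.06,0.045]
    - [0,0,0,-0.0025,0.001,0.082,0.045]
    - [0,0,0,-0.0025,0.001,0.082,0.045]
    - [0,0,0,-0.0025,0.001,0.082,0.0]
    - [0,0,0,-0.0025,0.001,0.082,0.0]
    - [0,0,0,-0.0025,0.001,0.082,0.0]
    - [0,0,0,-0.0025,0.001,0.082,0.0]

```text
clock: 20.3
position: [0.5171, -0.0856, 0.0822]
ee_rot: [0.974, -0.226, 0.001, -0.0]
ft_force: [-1.3, 0.3, 7.0]
grip_width: 0.18
```

```bash
python3 -c "
from h import *
to('c',.081,-26.2)"
```

```text
t 20.3 pos [ 0.5171 -0.0856  0.0822] head -26.15 j7 -0.45 w 0.18 F [-1.3  0.3  7. ] M [ 0.158  0.331 -0.   ]
c rotvec [-0.04 -0.13  0.05] shift [-0.0007  0.0003  0.0012]
```

Emit:
move_arm:
  moves:
    - [0,0,8,0,0,0,0]
    - [0,0,16,0,0,0,0]
    - [0,0,24,0,0,0,0]
    - [0,0,30,0,0,0.0005,0]
    - [0,0,34,0,0,0.0005,0]
    - [0,0,36,0,0,0.0005,0]
    - [0,0,36,0,0,0.0005,0]

```text
clock: 21.0
position: [0.5174, -0.0861, 0.0817]
ee_rot: [0.856, -0.516, 0.002, -0.0]
ft_force: [1.5, -2.2, 5.4]
grip_width: 0.177
```

```bash
python3 -c "
from h import *
to('c',.081,-26.2)"
```

```text
t 21.0 pos [ 0.5174 -0.0861  0.0817] head -62.18 j7 -1.06 w 0.177 F [ 1.5 -2.2  5.4] M [-0.414 -0.334  0.16 ]
c rotvec [ -0.09  -0.17 -35.98] shift [-0.0009  0.0008  0.0007]
```

Emit:
move_arm:
  moves:
    - [0,0,4,0,0,0,0]
    - [0,0,7,0,0,0,0]
    - [0,0,7,0,0,0,0]

```text
clock: 21.3
position: [0.5174, -0.0862, 0.0816]
ee_rot: [0.823, -0.568, 0.002, -0.001]
ft_force: [2.2, -2.5, 5.1]
grip_width: 0.177
```

```bash
python3 -c "
from h import *
to('c',.081,-26.2)"
```

```text
t 21.3 pos [ 0.5174 -0.0862  0.0816] head -69.19 j7 -1.18 w 0.177 F [ 2.2 -2.5  5.1] M [-0.444 -0.442  0.045]
c rotvec [ -0.1   -0.17 -42.99] shift [-0.0009  0.0009  0.0006]
```

Emit:
move_arm:
  moves:
    - [0,0,4,0,0,0,0]
    - [0,0,7,0,0,0,0]
    - [0,0,7,0,0,0,0]

```text
clock: 21.6
position: [0.5174, -0.0862, 0.0815]
ee_rot: [0.787, -0.617, 0.002, -0.001]
ft_force: [3.0, -3.1, 6.3]
grip_width: 0.179
```

```bash
python3 -c "
from h import *
to('c',.081,-26.2)"
```

```text
t 21.6 pos [ 0.5174 -0.0862  0.0815] head -76.12 j7 -1.3 w 0.179 F [ 3.  -3.1  6.3] M [-0.69  -0.666  0.314]
c rotvec [ -0.1   -0.17 -49.92] shift [-0.0009  0.0009  0.0005]
```

Emit:
move_arm:
  moves:
    - [0,0,2,0,0,0,0]
    - [0,0,3,0,0,0,0]
    - [0,0,3,0,0,0,0]

```text
clock: 21.9
position: [0.5175, -0.0863, 0.0815]
ee_rot: [0.772, -0.636, 0.002, -0.001]
ft_force: [2.5, -2.3, 5.0]
grip_width: 0.18
```

```bash
python3 -c "
from h import *
to('b',.165,-1.0)"
```

```text
t 21.9 pos [ 0.5175 -0.0863  0.0815] head -79.02 j7 -1.35 w 0.18 F [ 2.5 -2.3  5. ] M [-0.759 -0.584  0.529]
b rotvec [-7.000e-02 -2.100e-01 -7.802e+01] shift [-0.0282 -0.0943 -0.0833]
```

c is firm at its stop (0.31 → 0.53 N·m over 3°). On to b.

Emit:
move_arm:
  moves:
    - [0,0,0,0,0,0,0.045]
    - [0,0,0,0,0,0,0.045]
    - [0,0,0,0,0,-0.03,0.045]
    - [0,0,-4,0,0,-0.08,0.045]
    - [0,0,-12,-0.01,-0.035,-0.083,0.045]
    - [0,0,-20,-0.02,-0.07,-0.083,0.045]
    - [0,0,-28,-0.028,-0.094,-0.083,0.045]
    - [0,0,-36,-0.028,-0.094,-0.083,0.045]
    - [0,0,-44,-0.028,-0.094,-0.083,0.045]
    - [0,0,-52,-0.028,-0.094,-0.083,0.045]

```text
clock: 22.9
position: [0.6026, -0.0399, 0.1625]
ee_rot: [0.973, -0.231, -0.001, -0.0]
ft_force: [0.9, -0.1, -0.0]
grip_width: 0.529
```

Emit:
move_arm:
  moves:
    - [0,0,-8,0,0,0,0.045]
    - [0,0,-16,0,0,0,0.045]
    - [0,0,-24,0,0,0,0.045]
    - [0,0,-26,0,0,0,0.045]
    - [0,0,-26,0,0,0,0.045]
    - [0,0,-26,0,0,0,0.045]

```text
clock: 23.5
position: [0.6028, -0.0403, 0.1629]
ee_rot: [1.0, -0.01, -0.0, -0.0]
ft_force: [-0.0, -0.6, -0.1]
grip_width: 0.527
```

```bash
python3 -c "
from h import *
to('b',.081,-1)"
```

```text
t 23.5 pos [ 0.6028 -0.0403  0.1629] head -1.19 j7 -0.13 w 0.527 F [-0.  -0.6 -0.1] M [ 0.057 -0.002  0.017]
b rotvec [-0.01  0.05 -0.19] shift [0.0017 0.0002 0.0819]
```

Emit:
move_arm:
  moves:
    - [0,0,0,0.002,0,0.03,0.045]
    - [0,0,0,0.002,0,0.06,0.045]
    - [0,0,0,0.002,0,0.082,0.045]
    - [0,0,0,0.002,0,0.082,0.045]
    - [0,0,0,0.002,0,0.082,0.0]
    - [0,0,0,0.002,0,0.082,0.0]
    - [0,0,0,0.002,0,0.082,0.0]
    - [0,0,0,0.002,0,0.082,0.0]

```text
clock: 24.3
position: [0.6049, -0.0402, 0.083]
ee_rot: [1.0, -0.01, 0.0, 0.0]
ft_force: [-6.3, -0.2, 5.6]
grip_width: 0.181
```

```bash
python3 -c "
from h import *
to('b',.081,-1)"
```

```text
t 24.3 pos [ 0.6049 -0.0402  0.083 ] head -1.14 j7 -0.15 w 0.181 F [-6.3 -0.2  5.6] M [0.122 1.447 0.049]
b rotvec [ 0.02 -0.   -0.14] shift [-0.0005  0.0003  0.002 ]
```

Emit:
move_arm:
  moves:
    - [0,0,8,0,0,0,0]
    - [0,0,16,0,0,0,0]
    - [0,0,24,0,0,0,0]
    - [0,0,30,0,0,0.0005,0]
    - [0,0,34,0,0,0.0005,0]
    - [0,0,36,0,0,0.0005,0]
    - [0,0,36,0,0,0.0005,0]

```text
clock: 25.0
position: [0.6051, -0.0406, 0.0825]
ee_rot: [0.948, -0.319, 0.0, 0.0]
ft_force: [-4.6, 0.1, 4.6]
grip_width: 0.178
```

```bash
python3 -c "
from h import *
to('b',.081,-1)"
```

```text
t 25.0 pos [ 0.6051 -0.0406  0.0825] head -37.22 j7 -0.75 w 0.178 F [-4.6  0.1  4.6] M [-0.212  1.155  0.079]
b rotvec [ 3.000e-02 -4.000e-02 -3.622e+01] shift [-0.0006  0.0004  0.0015]
```

Emit:
move_arm:
  moves:
    - [0,0,4,0,0,0,0]
    - [0,0,7,0,0,0,0]
    - [0,0,7,0,0,0,0]

```text
clock: 25.3
position: [0.6052, -0.0406, 0.0823]
ee_rot: [0.927, -0.376, 0.0, 0.0]
ft_force: [-5.7, -1.2, 5.9]
grip_width: 0.181
```

```bash
python3 -c "
from h import *
to('b',.081,-1)"
```

```text
t 25.3 pos [ 0.6052 -0.0406  0.0823] head -44.19 j7 -0.86 w 0.181 F [-5.7 -1.2  5.9] M [-0.271  1.233  0.121]
b rotvec [ 2.000e-02 -4.000e-02 -4.319e+01] shift [-0.0006  0.0005  0.0013]
```

Emit:
move_arm:
  moves:
    - [0,0,4,0,0,0,0]
    - [0,0,7,0,0,0,0]
    - [0,0,7,0,0,0,0]

```text
clock: 25.6
position: [0.6052, -0.0407, 0.0822]
ee_rot: [0.902, -0.432, 0.0, 0.0]
ft_force: [-4.7, -0.5, 5.1]
grip_width: 0.179
```

```bash
python3 -c "
from h import *
to('b',.081,-1)"
```

```text
t 25.6 pos [ 0.6052 -0.0407  0.0822] head -51.16 j7 -0.97 w 0.179 F [-4.7 -0.5  5.1] M [-0.334  1.22   0.079]
b rotvec [ 2.000e-02 -5.000e-02 -5.016e+01] shift [-0.0007  0.0005  0.0012]
```

Emit:
move_arm:
  moves:
    - [0,0,4,0,0,0,0]
    - [0,0,7,0,0,0,0]
    - [0,0,7,0,0,0,0]

```text
clock: 25.9
position: [0.6052, -0.0408, 0.0821]
ee_rot: [0.874, -0.486, 0.0, 0.0]
ft_force: [-5.0, -1.1, 3.9]
grip_width: 0.18
```

```bash
python3 -c "
from h import *
to('b',.081,-1)"
```

```text
t 25.9 pos [ 0.6052 -0.0408  0.0821] head -58.16 j7 -1.09 w 0.18 F [-5.  -1.1  3.9] M [-0.471  1.146  0.104]
b rotvec [ 2.000e-02 -5.000e-02 -5.716e+01] shift [-0.0006  0.0005  0.0011]
```

Emit:
move_arm:
  moves:
    - [0,0,4,0,0,0,0]
    - [0,0,7,0,0,0,0]
    - [0,0,7,0,0,0,0]

```text
clock: 26.2
position: [0.6051, -0.0409, 0.082]
ee_rot: [0.843, -0.539, 0.0, 0.0]
ft_force: [-5.5, -1.6, 4.1]
grip_width: 0.181
```

```bash
python3 -c "
from h import *
to('b',.081,-1)"
```

```text
t 26.2 pos [ 0.6051 -0.0409  0.082 ] head -65.17 j7 -1.2 w 0.181 F [-5.5 -1.6  4.1] M [-0.485  1.154  0.033]
b rotvec [ 3.000e-02 -5.000e-02 -6.417e+01] shift [-0.0006  0.0005  0.001 ]
```

Emit:
move_arm:
  moves:
    - [0,0,4,0,0,0,0]
    - [0,0,7,0,0,0,0]
    - [0,0,7,0,0,0,0]

```text
clock: 26.5
position: [0.6051, -0.0408, 0.0818]
ee_rot: [0.808, -0.589, 0.0, 0.0]
ft_force: [-5.3, -1.9, 3.9]
grip_width: 0.177
```

```bash
python3 -c "
from h import *
to('b',.081,-1)"
```

```text
t 26.5 pos [ 0.6051 -0.0408  0.0818] head -72.13 j7 -1.32 w 0.177 F [-5.3 -1.9  3.9] M [-0.637  1.118  0.135]
b rotvec [ 2.000e-02 -4.000e-02 -7.113e+01] shift [-0.0005  0.0006  0.0008]
```

Emit:
move_arm:
  moves:
    - [0,0,4,0,0,0,0]
    - [0,0,6,0,0,0,0]
    - [0,0,6,0,0,0,0]

```text
clock: 26.8
position: [0.6051, -0.0409, 0.0818]
ee_rot: [0.777, -0.63, 0.0, 0.0]
ft_force: [-4.4, -1.6, 5.2]
grip_width: 0.181
```

```bash
python3 -c "
from h import *
to('b',.081,-1)"
```

```text
t 26.8 pos [ 0.6051 -0.0409  0.0818] head -78.06 j7 -1.42 w 0.181 F [-4.4 -1.6  5.2] M [-0.638  1.277  0.307]
b rotvec [ 3.000e-02 -5.000e-02 -7.706e+01] shift [-0.0005  0.0006  0.0008]
```

Confirm with 3° more.

Emit:
move_arm:
  moves:
    - [0,0,2,0,0,0,0]
    - [0,0,3,0,0,0,0]
    - [0,0,3,0,0,0,0]

```text
clock: 27.1
position: [0.6051, -0.0409, 0.0818]
ee_rot: [0.76, -0.649, 0.0, 0.0]
ft_force: [-4.6, -1.8, 6.0]
grip_width: 0.177
```

```bash
python3 -c "
from h import *
to('d',.165,-16.8)"
```

```text
t 27.1 pos [ 0.6051 -0.0409  0.0818] head -81.01 j7 -1.46 w 0.177 F [-4.6 -1.8  6. ] M [-0.62   1.334  0.457]
d rotvec [ 3.000e-02 -5.000e-02 -6.421e+01] shift [ 0.1244  0.0638 -0.0831]
```

b firm. Now d.

Emit:
move_arm:
  moves:
    - [0,0,0,0,0,0,0.045]
    - [0,0,0,0,0,0,0.045]
    - [0,0,0,0,0,-0.03,0.045]
    - [0,0,-4,0,0,-0.08,0.045]
    - [0,0,-12,0.035,0.018,-0.083,0.045]
    - [0,0,-20,0.075,0.038,-0.083,0.045]
    - [0,0,-28,0.11,0.056,-0.083,0.045]
    - [0,0,-36,0.124,0.063,-0.083,0.045]
    - [0,0,-44,0.124,0.063,-0.083,0.045]
    - [0,0,-52,0.124,0.063,-0.083,0.045]

```text
clock: 28.1
position: [0.5622, -0.1734, 0.1642]
ee_rot: [0.969, -0.249, 0.001, -0.0]
ft_force: [0.5, 0.0, -0.2]
grip_width: 0.528
```

Emit:
move_arm:
  moves:
    - [0,0,-8,0,0,0,0.045]
    - [0,0,-12.2,0,0,0,0.045]
    - [0,0,-12.2,0,0,0,0.045]
    - [0,0,-12.2,0,0,0,0.045]

```text
clock: 28.5
position: [0.5623, -0.1726, 0.164]
ee_rot: [0.989, -0.148, 0.0, -0.0]
ft_force: [0.1, 0.2, -0.1]
grip_width: 0.532
```

```bash
python3 -c "
from h import *
to('d',.081,-16.8)"
```

```text
t 28.5 pos [ 0.5623 -0.1726  0.164 ] head -17.04 j7 -0.13 w 0.532 F [ 0.1  0.2 -0.1] M [-0.021  0.046  0.001]
d rotvec [-0.01 -0.04 -0.24] shift [-0.0005  0.0013  0.083 ]
```

Emit:
move_arm:
  moves:
    - [0,0,0,-0.0005,0.001,0.03,0.045]
    - [0,0,0,-0.0005,0.001,0.06,0.045]
    - [0,0,0,-0.0005,0.001,0.083,0.045]
    - [0,0,0,-0.0005,0.001,0.083,0.045]
    - [0,0,0,-0.0005,0.001,0.083,0.0]
    - [0,0,0,-0.0005,0.001,0.083,0.0]
    - [0,0,0,-0.0005,0.001,0.083,0.0]
    - [0,0,0,-0.0005,0.001,0.083,0.0]

```text
clock: 29.3
position: [0.5624, -0.1737, 0.0825]
ee_rot: [0.989, -0.147, 0.002, 0.0]
ft_force: [0.4, 0.1, 6.2]
grip_width: 0.18
```

```bash
python3 -c "
from h import *
to('d',.081,-16.8)"
```

```text
t 29.3 pos [ 0.5624 -0.1737  0.0825] head -16.94 j7 -0.14 w 0.18 F [0.4 0.1 6.2] M [ 0.011 -0.097  0.046]
d rotvec [-0.   -0.18 -0.14] shift [-0.0009  0.0003  0.0015]
```

Emit:
move_arm:
  moves:
    - [0,0,8,0,0,0,0]
    - [0,0,16,0,0,0,0]
    - [0,0,24,0,0,0,0]
    - [0,0,30,0,0,0.0005,0]
    - [0,0,34,0,0,0.0005,0]
    - [0,0,36,0,0,0.0005,0]
    - [0,0,36,0,0,0.0005,0]

```text
clock: 30.0
position: [0.5627, -0.1739, 0.0819]
ee_rot: [0.895, -0.446, 0.002, -0.0]
ft_force: [1.5, -1.7, 5.5]
grip_width: 0.177
```

```bash
python3 -c "
from h import *
to('d',.081,-16.8)"
```

```text
t 30.0 pos [ 0.5627 -0.1739  0.0819] head -52.97 j7 -0.74 w 0.177 F [ 1.5 -1.7  5.5] M [-0.228 -0.534  0.056]
d rotvec [ -0.06  -0.21 -36.17] shift [-0.0008  0.0009  0.0009]
```

Emit:
move_arm:
  moves:
    - [0,0,4,0,0,0,0]
    - [0,0,7,0,0,0,0]
    - [0,0,7,0,0,0,0]

```text
clock: 30.3
position: [0.5627, -0.1739, 0.0818]
ee_rot: [0.866, -0.5, 0.002, -0.0]
ft_force: [3.3, -2.4, 6.2]
grip_width: 0.182
```

```bash
python3 -c "
from h import *
to('d',.081,-16.8)"
```

```text
t 30.3 pos [ 0.5627 -0.1739  0.0818] head -59.96 j7 -0.85 w 0.182 F [ 3.3 -2.4  6.2] M [-0.386 -0.749  0.081]
d rotvec [ -0.07  -0.21 -43.16] shift [-0.0008  0.0009  0.0007]
```

Emit:
move_arm:
  moves:
    - [0,0,4,0,0,0,0]
    - [0,0,7,0,0,0,0]
    - [0,0,7,0,0,0,0]

```text
clock: 30.6
position: [0.5627, -0.174, 0.0817]
ee_rot: [0.834, -0.551, 0.002, -0.0]
ft_force: [3.2, -1.5, 4.9]
grip_width: 0.181
```

```bash
python3 -c "
from h import *
to('d',.081,-16.8)"
```

```text
t 30.6 pos [ 0.5627 -0.174   0.0817] head -66.93 j7 -0.97 w 0.181 F [ 3.2 -1.5  4.9] M [-0.48  -0.793  0.313]
d rotvec [ -0.08  -0.21 -50.13] shift [-0.0007  0.001   0.0007]
```

Emit:
move_arm:
  moves:
    - [0,0,2,0,0,0,0]
    - [0,0,3,0,0,0,0]
    - [0,0,3,0,0,0,0]

```text
clock: 30.9
position: [0.5627, -0.174, 0.0817]
ee_rot: [0.82, -0.572, 0.002, -0.0]
ft_force: [3.4, -2.2, 4.7]
grip_width: 0.179
```

```bash
python3 -c "
from h import *
to('a',.165,-90)"
```

```text
t 30.9 pos [ 0.5627 -0.174   0.0817] head -69.84 j7 -1.01 w 0.179 F [ 3.4 -2.2  4.7] M [-0.482 -0.898  0.421]
a rotvec [-0.19 -0.12 20.16] shift [-0.0125 -0.0974 -0.083 ]
```

Emit:
move_arm:
  moves:
    - [0,0,0,0,0,0,0.045]
    - [0,0,0,0,0,0,0.045]
    - [0,0,0,0,0,-0.03,0.045]
    - [0,0,0,0,0,-0.08,0.045]
    - [0,0,0,0,0,-0.13,0.045]
    - [0,0,0,0,0,-0.18,0.045]
    - [0,0,0,0,0,-0.18,0.045]
    - [0,0,0,0,0,-0.18,0.045]
    - [0,0,0,0,0,-0.18,0.045]

```text
clock: 31.8
position: [0.5604, -0.1732, 0.2587]
ee_rot: [0.82, -0.573, -0.001, 0.001]
ft_force: [0.4, 0.0, -0.5]
grip_width: 0.528
```

```bash
python3 -c "
from h import *
to('d',.165,-16.8)
a=cv2.resize(cams.camera('top')[90:255,210:410],None,fx=2,fy=2);b=cv2.resize(cams.camera('side')[90:220,160:360],None,fx=2,fy=2)
cv2.imwrite('pics/n3.png',np.vstack([a,b])[:,:,::-1])"
```

```text
t 31.8 pos [ 0.5604 -0.1732  0.2587] head -69.91 j7 -1.01 w 0.528 F [ 0.4  0.  -0.5] M [ 0.005  0.008 -0.045]
d rotvec [  0.08   0.14 -53.11] shift [ 0.001  -0.001   0.0937]
```

View pics/n3.png

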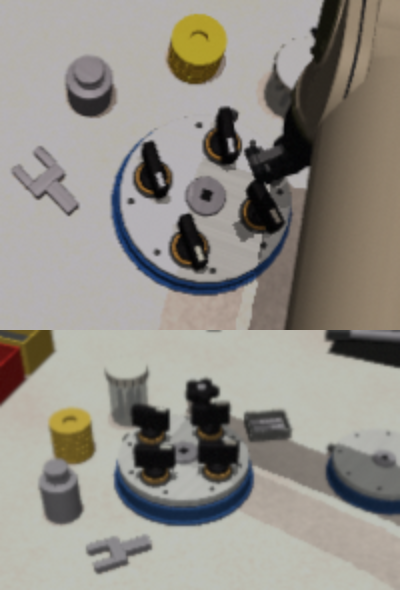

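The picture shows all four bars turned: a at (222,135), b (152,168), c (190,242) and d (262,205). The bystanders are in place and the gripper is clear of the knobs.

```bash
python3 -c "
from workcell import manip
print(manip.hand_in())"
```

```text
the job is handed in; nothing more can be done
None
```

I tightened all four knobs on the larger cover in crisscross order, a, c, b, d, and handed the job in at about 32 s of the 72 s allowed. The hand-in gives no verdict.

- **First pass:** I turned each knob about 60° clockwise.
- **Second pass:** I turned each knob on in small steps until the wrist moment rose from about 0.1 N m while running free to its stop. The last readings were:

| Knob | Last moment (N m) |
|---|---|
| a | 0.35 |
| c | 0.53 |
| b | 0.46 |
| d | 0.42 |

- **Overtightening:** every reading stayed well below the 1.1 N m limit.
- **Last checks:** the final picture showed the bystanders I could see in their places; the arm hid part of the canister in the top view. The gripper was open and clear, with the wrist force near zero.
- **Knob a:** it took about 141° from my first grip to its stop, more than the 132° maximum stated. Closing the fingers probably turned it back a few degrees at first. Its stop rests on a single reading; on the other three I confirmed the stop with 3° more.
- **Not measured:** I did not check the knob heights directly, because the cameras are too coarse for that. That the knobs are home rests on the felt stops.

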